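Put the guest soaps away and snap the canister shut

ROBOT

A 7-joint arm with a two-finger parallel gripper is mounted at the origin on the work surface. World frame = base frame: x ahead of the robot, y to its left, z up, the work surface at z = 0. Lengths are in m, angles in rad, forces in N, time in s.
With the tool pointing down it reaches from about 0.425 to 0.925 m from the base axis. Payload 6.8 kg.
Tool frame: the origin (TCP) lies at the very end of the fingers, on their centre line; the grasp point (between the pads) lies 19 mm behind it; z points along the fingers, y is the line along which they close (so a half turn about z gives the same grasp; the last joint's range is limited). The gripper opens to 85 mm and grips with 20 to 120 N. Pads are 22 mm wide; open, the fingers measure 114 mm over their backs; the gripper's body (76 mm by 85 mm) begins 54 mm behind the grasp point. The pads swing forward as they close: fully open they stand 13 mm farther back than shut.
Start: joints at [-1.361, 0.477, 0.022, 1.555, -0.011, 1.109, -0.083], TCP at [0.211, 0.641, 0.231] pointing down, gripper open.
Joint ranges: [-2.96, 2.96], [-0.34, 2.1], [-1.41, 1.46], [0.24, 2.44], [-1.37, 4.51], [0.17, 1.92], [-2.96, 2.96]. Speed limits (rad/s): [2.39, 2.39, 3.14, 3.14, 3.14, 3.14, 3.14].

INTERFACE

Orientations are given as a unit quaternion [w, x, y, z].
In Python, from station import * gives the robot as it stands.
- The arm moves only by the tool jog_arm, never from a script. Its argument "moves" is one flat list of numbers, 7 for each row, row after row: the shift along the tool's x, y, z normalised to -1 to 1, where 1 is 20 mm, then the turn, a rotation vector about the tool's x, y, z normalised to -1 to 1, where 1 is 4 degrees, then the opening, from 0 (shut) to 1 (fully open). In form: [x, y, z, rx, ry, rz, claw, x, y, z, rx, ry, rz, claw, ...]. A call has exactly 8 rows; each row shifts and turns the commanded pose from where the row before left it, along the tool's axes as they then stand; what a row does not reach is not made up. A row lasts 1/12 s, in which the tool goes at most 41.7 mm and 7.16 degrees, less where a joint would pass 70% of its speed; a pose out of reach is approached as far as the arm can. A call with a number of a shift or a turn outside -1 to 1 is refused whole. A call with a gripper value outside its range is refused whole. The fingers move at their own pace and stop on an object; "grip_force" is the grip in N (left out, the last holds). Time passes only in rows, so rows that do not move let the fingers close, or fill a call up. It gives the time, the measured TCP pose, the force, the opening and the grip force at its end, in the units of the state.
- get_obs(): the state, without advancing time (a new reading comes with each control period).
- read_camera(name): name is "side" or "top" or "wrist"; returns a dict with "color" (384x512x3 uint8, blue, green, red), "fx", "fy", "cx", "cy" (pixels), "rvec" (rotation vector, rad) and "tvec" (3), from world to camera coordinates, as OpenCV has them. Camera axes: x right, y down, z forward; pixel columns grow to the right and rows downward; lengths in m; the calibration is good to about 2 mm. A picture is of the moment at which its call begins. There is no depth.
- hand_in(): hands the job in; it is judged then, once.
The state is a dict: "t": time; "q": joint angles; "joint_vel": joint speeds; "joint_torque": joint torques, N m; "eef_pos": TCP position; "tool_rot": TCP orientation; "contact_force": force on the tool from outside, world axes, zero at the start; "torque": the same for the moment, N m; "gripper_width": opening from 0.0 (shut) to 1.0 (fully open); "grasp_force": force on a finger pad.
Only numpy, scipy, OpenCV 4.12 (cv2) and the standard library are available. Lean on these libraries where they do the work, as an engineer would, in place of code of your own. Each camera call takes 0.05 s, during which the arm holds its last target. There are 200 camera calls.

TASK

Put the guest soaps away: tip all four little round soaps out of the ceramic tumbler into the open metal canister, then stand the empty tumbler upright on the counter and let go of it. Then press the snap lid down onto the canister until it clicks fully home all round, and do not let go: finish with the hand still pressing firmly down on the seated lid. Do not knock the other toiletries about.

Things in the scene. Friction and masses are not known exactly. Their poses are not given: they have to be found in the camera images.
- tumbler: white glazed ceramic tumbler, round, no handle, holding the soaps at the start: 85 mm tall, outer diameter 59 mm at the foot widening evenly to 68 mm at the rim, wall 3.5 mm, floor 5 mm thick, about 0.2 kg. Origin at the centre of its underside, z up through the mouth. It stands upright on the counter left or right of the canister.
- tumbler_rim (a point): centre of the tumbler's mouth, 85 mm above its underside
- soap0_center (a point): centre of one of the four ivory guest soaps, hard smooth balls 24 mm in diameter, 11 g, that roll and slide easily; all four lie in the tumbler at the start
- soap1_center (a point): centre of one of the four ivory guest soaps, hard smooth balls 24 mm in diameter, 11 g, that roll and slide easily; all four lie in the tumbler at the start
- soap2_center (a point): centre of one of the four ivory guest soaps, hard smooth balls 24 mm in diameter, 11 g, that roll and slide easily; all four lie in the tumbler at the start
- soap3_center (a point): centre of one of the four ivory guest soaps, hard smooth balls 24 mm in diameter, 11 g, that roll and slide easily; all four lie in the tumbler at the start
- canister: open round metal canister with a rolled rim, empty, standing upright and loose on the counter between tumbler and lid: 80 mm tall, body 100 mm and rolled rim 110 mm in outer diameter, mouth 94 mm wide inside, about 0.5 kg. Origin at the centre of its underside, z up.
- canister_rim (a point): centre of the canister's mouth at the top of the rim, 80 mm above its underside
- lid: round white plastic snap lid with a steel knob, lying knob up on the counter on the other side of the canister from the tumbler: 125 mm in diameter, about 0.18 kg. A 20 mm tall skirt hangs under a 4 mm plate whose top is 24 mm above the skirt's lower edge. Origin at the centre of the skirt's lower edge, z up along the knob. Its turn about z does not matter.
- lid_nose (a point): on the lid's axis, 13 mm above the skirt's lower edge, level with the tips of the noses of four spring tongues in the skirt, 90 degrees apart. With the lid level and within 3 mm of the canister's axis, the ramped noses ride over the rolled rim (pushing takes up to about 8 to 16 N), then snap under it and the force drops suddenly, 3 mm before the lid is home.
- lid_seat (a point): on the lid's axis, underside of its plate, 20 mm above the skirt's lower edge. It meets the top of the canister's rim when the lid is fully home: the lid's origin is then 60 mm above the canister's underside (about 69 mm when the noses first touch). Once home it stays shut by itself.
- lid_knob (a point): place to grip the lid's knob, on its axis 46 mm above the skirt's lower edge (22 mm above the plate). The knob is round, 26 mm in diameter where it is gripped, and ends 58 mm above the skirt's lower edge.
- nail_brush: bystander, to be left alone: wooden nail brush lying bristles down, 85 x 36 x 32 mm. Origin at the centre of its underside.
- cream_jar: bystander, to be left alone: small round cream jar, 54 mm across, 45 mm tall. Origin at the centre of its underside.
- soap_dish: bystander, to be left alone: ceramic soap dish 115 x 78 mm with a bar of soap, 32 mm tall. Origin at the centre of its underside.
- soap_pump: bystander, to be left alone: glass soap dispenser with black pump, 68 mm across, 169 mm tall. Origin at the centre of its underside.
- brush_cup: bystander, to be left alone: square ceramic cup 66 x 66 x 95 mm with two toothbrushes, about 180 mm tall. Origin at the centre of its underside.
- mouthwash: bystander, to be left alone: clear bottle with black cap, 60 mm across, 165 mm tall. Origin at the centre of its underside.
Not all that is in view belongs to the job. There is more than one size of the canister; the one meant has the size given above.

How it is judged:
On the way, in this order (a step that is already met when the one before it is completed fails the run):
1. all four soaps are in the canister, tipped there from the tumbler (still tilted more than 40 degrees) (horizontal distance between each of soap0_center, soap1_center, soap2_center, soap3_center and canister below 0.048 m and z of soap0_center in the frame of canister between 0 and 0.07 m and z of soap1_center in the frame of canister between 0 and 0.07 m and z of soap2_center in the frame of canister between 0 and 0.07 m and z of soap3_center in the frame of canister between 0 and 0.07 m and angle between tumbler's own z axis and vertical above 0.7 rad), for 0.1 s.
2. the tumbler stands upright on the counter, let go (angle between tumbler's own z axis and vertical below 0.1 rad and height (world z) of tumbler below 0.006 m and linear speed of tumbler below 0.03 m/s and contact force between each of the arm, the fingers and tumbler below 0.2 N), for 0.3 s.
3. the lid is snapped fully home on the canister (z of lid in the frame of canister below 0.0617 m and horizontal distance between lid and canister below 0.005 m and angle between the z axis of lid and the z axis of canister, either way round below 0.05 rad and angle between lid's own z axis and vertical below 0.3 rad), for 0.2 s.
At the end, for the whole second after the job is handed in: All soaps in the canister; tumbler upright (0.1 rad) on the counter, at rest, untouched; canister upright on the counter, lid snapped home (origin under 61.7 mm above the canister's underside, within 5 mm of its axis, level within 0.05 rad), the hand still pressing it on with over 5 N (all of step 2 and all of step 3 and horizontal distance between each of soap0_center, soap1_center, soap2_center, soap3_center and canister below 0.048 m and z of soap0_center in the frame of canister between 0 and 0.07 m and z of soap1_center in the frame of canister between 0 and 0.07 m and z of soap2_center in the frame of canister between 0 and 0.07 m and z of soap3_center in the frame of canister between 0 and 0.07 m and angle between canister's own z axis and vertical below 0.08 rad and height (world z) of canister below 0.006 m and contact force between lid and canister above 5 N and contact force between any of the fingers, the arm and lid above 3 N); the arm keeps its last pose, push and grip.
It fails at once if one of the other toiletries is knocked more than 30 mm or tipped over (distance of any of nail_brush, cream_jar, soap_dish, soap_pump, brush_cup, mouthwash from where it was at the start of the episode above 0.03 m or angle between any of nail_brush, cream_jar, soap_dish, soap_pump, brush_cup, mouthwash's own z axis and vertical above 0.5 rad).
It also fails if it takes over 72 s, if anything falls off the work surface, if the arm or the gripper's body presses on something with over 40 N, if the wrist force passes 120 N, or if a joint passes its speed limit or range.

## Working session

There is one attempt and no reset: what is moved stays moved. The work goes in short steps, Python scripts to look and compute and a tool call to move; the robot and the scene stay as the last step left them, time stands still between calls to the robot, and variables do not carry over. Pictures are saved under pics/ and viewed, at most 10 in all, crops included, and the job is handed in when it is done.

Besides the shell and the picture viewer there is one more tool, called after "Emit:" as name(argument=value, ...) on one line, values as JSON. jog_arm: Moves the arm, as the interface text tells. Scaled input: -1 to 1 covers 20 mm each way for a shift and 4 degrees each way for a turn. Its arguments: {"type":"object","properties":{"moves":{"type":"array"},"grip_force":{"type":"number"}},"required":["moves"]}

```bash
mkdir -p pics; ls; python3 - <<'E'
from station import *
import cv2,numpy as np
o=get_obs()
for k,v in o.items(): print(k,np.round(v,3))
for n in("side","top"):
    c=read_camera(n); cv2.imwrite(f"pics/{n}0.png",c["color"])
    print(n,c["fx"],c["cx"],c["cy"],c["rvec"],c["tvec"])
E
```

```text
pics
t 0.0
q [-1.361  0.478  0.022  1.556 -0.011  1.109 -0.083]
joint_vel [-0.     0.001  0.001  0.001  0.001 -0.001 -0.001]
joint_torque [-0.0000e+00 -5.9645e+01  1.6080e+00 -2.8119e+01  1.3000e-02  9.0000e-03
  0.0000e+00]
eef_pos [0.211 0.641 0.23 ]
tool_rot [-0.     0.158  0.987 -0.001]
contact_force [0.157 0.051 0.464]
torque [0.025 0.006 0.037]
grasp_force 0.0
gripper_width 1.0
side 422.1448697498083 254.4190251417515 192.28520719588926 [ 2.22769791 -0.58021129  0.25989015] [-0.48820691  0.21081053  1.17624035]
top 431.07779850774205 246.92800580004894 192.88065680345002 [ 2.11566385 -2.11872871  0.19289016] [-0.0284472   0.53523002  1.30319471]
```

View pics/side0.png

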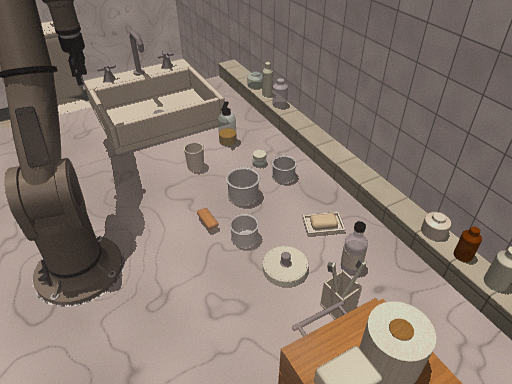

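View pics/top0.png

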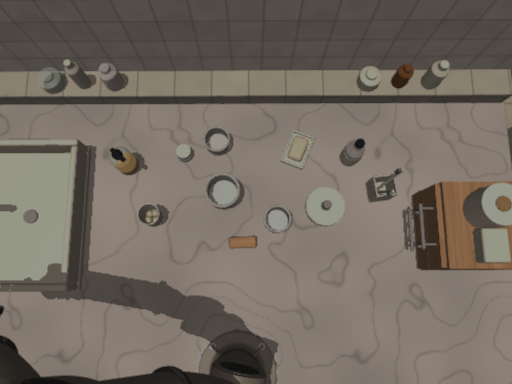

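The first frames show these things:
- **Tumbler:** top (150,215), side (194,157).
- **Canister candidates:** top (224,192), (218,141) and (278,219). (224,192) is the widest at about 33 px, against 26 px for the other two, so it is the 110 mm one.
- **Lid:** top (325,206), side (285,263).
- **Pump:** top (122,160).

Next I'll check the choice in one close crop.

```bash
cat > h.py <<'E'
from station import *
import cv2,numpy as np
from scipy.spatial.transform import Rotation as R
def ray(c,u,v):
    M=cv2.Rodrigues(np.array(c["rvec"],float))[0]; o=-M.T@np.array(c["tvec"],float)
    return o,M.T@np.array([(u-c["cx"])/c["fx"],(v-c["cy"])/c["fy"],1.])
def onz(c,u,v,z):
    o,d=ray(c,u,v); return o+d*(z-o[2])/d[2]
def proj(c,P):
    K=np.array([[c["fx"],0,c["cx"]],[0,c["fy"],c["cy"]],[0,0,1]])
    return cv2.projectPoints(np.array(P,float).reshape(-1,1,3),np.array(c["rvec"],float),np.array(c["tvec"],float),K,None)[0][:,0]
E
python3 - <<'E'
from h import *
c=read_camera("top")
for n,u,v,z in[("tumbler",150,215,.085),("can",224,192,.08),("canB",218,141,.07),("canC",278,219,.07),("lid",325,206,.024),("knob",326,205,.058),("brush",243,242,.03),("jar",184,152,.045),("pump",122,160,.1),("dish",298,150,.03),("mw",355,150,.1),("cup",384,187,.095)]:
    p=onz(c,u,v,z); print(n,p.round(3), "mm/px",round(float(np.linalg.norm(onz(c,u+1,v,z)-p))*1000,2))
cv2.imwrite("pics/c1.png",cv2.resize(c["color"][120:270,105:365],None,fx=3,fy=3,interpolation=cv2.INTER_CUBIC))
E
```

```text
tumbler [0.461 0.265 0.085] mm/px 3.04
can [0.533 0.041 0.08 ] mm/px 3.08
canB [0.699 0.062 0.07 ] mm/px 3.17
canC [ 0.45  -0.124  0.07 ] mm/px 3.06
lid [ 0.497 -0.277  0.024] mm/px 3.18
knob [ 0.495 -0.275  0.058] mm/px 3.1
brush [ 0.383 -0.017  0.03 ] mm/px 3.12
jar [0.671 0.173 0.045] mm/px 3.22
pump [0.63  0.355 0.1  ] mm/px 3.09
dish [ 0.681 -0.195  0.03 ] mm/px 3.25
mw [ 0.659 -0.362  0.1  ] mm/px 3.07
cup [ 0.544 -0.446  0.095] mm/px 3.03
```

View pics/c1.png

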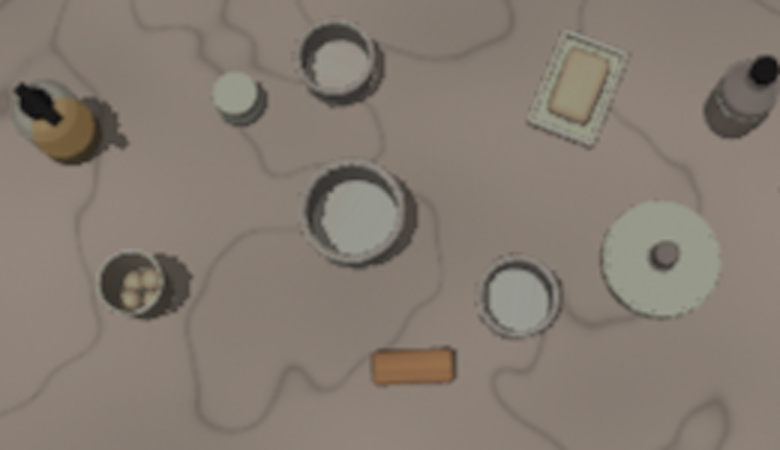

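The crop confirms it: the canister is the (224,192) one, with its rim spanning about 105 crop px, or 108 mm. The two decoys measure about 80 mm. The tumbler with the four balls is at top (149,214), and the knob is at (326.6,204).

```bash
cat >> h.py <<'E'
def plan(p,Rt,n,show=True):
    "how far each row must go: straight world line + even turn, in tool axes and jog units"
    o=get_obs(); q=o["tool_rot"]; R0=R.from_quat([q[1],q[2],q[3],q[0]]); p0=np.array(o["eef_pos"])
    rv=(R0.inv()*Rt).as_rotvec()/n; d=(np.array(p)-p0)/n
    for i in range(n):
        Rc=R0*R.from_rotvec(rv*i)
        print(i,(Rc.inv().apply(d)/.02).round(2),(np.degrees(rv)/4).round(2))
DOWN=R.from_matrix(np.array([[0,1,0],[1,0,0],[0,0,-1.]]))  # tool x=+Y,y=+X,z=-Z
def st():
    o=get_obs(); q=o["tool_rot"]; M=R.from_quat([q[1],q[2],q[3],q[0]]).as_matrix()
    print("t",o["t"],"p",np.round(o["eef_pos"],4),"q",np.round(o["q"],2),"w",o["gripper_width"],"F",np.round(o["contact_force"],1),"g",o["grasp_force"]);print(M.round(3)); return o
E
python3 - <<'E'
from h import *
plan([.461,.265,.22],DOWN,24)
E
```

```text
0 [-0.74 -0.58  0.02] [-0.    0.    0.75]
1 [-0.77 -0.54  0.02] [-0.    0.    0.75]
2 [-0.8  -0.5   0.02] [-0.    0.    0.75]
3 [-0.82 -0.46  0.02] [-0.    0.    0.75]
4 [-0.84 -0.41  0.02] [-0.    0.    0.75]
5 [-0.86 -0.37  0.02] [-0.    0.    0.75]
6 [-0.88 -0.32  0.02] [-0.    0.    0.75]
7 [-0.9  -0.28  0.02] [-0.    0.    0.75]
8 [-0.91 -0.23  0.02] [-0.    0.    0.75]
9 [-0.92 -0.18  0.02] [-0.    0.    0.75]
10 [-0.93 -0.13  0.02] [-0.    0.    0.75]
11 [-0.94 -0.09  0.02] [-0.    0.    0.75]
12 [-0.94 -0.04  0.02] [-0.    0.    0.75]
13 [-0.94  0.01  0.02] [-0.    0.    0.75]
14 [-0.94  0.06  0.02] [-0.    0.    0.75]
15 [-0.93  0.11  0.02] [-0.    0.    0.75]
16 [-0.93  0.16  0.02] [-0.    0.    0.75]
17 [-0.92  0.21  0.02] [-0.    0.    0.75]
18 [-0.91  0.25  0.02] [-0.    0.    0.75]
19 [-0.89  0.3   0.02] [-0.    0.    0.75]
20 [-0.87  0.35  0.02] [-0.    0.    0.75]
21 [-0.85  0.39  0.02] [-0.    0.    0.75]
22 [-0.83  0.44  0.02] [-0.    0.    0.75]
23 [-0.81  0.48  0.02] [-0.    0.    0.75]
```

Emit:
jog_arm(moves=[-0.75,-0.6,0,0,0,0.75,1,-0.75,-0.55,0,0,0,0.75,1,-0.8,-0.5,0,0,0,0.75,1,-0.8,-0.45,0,0,0,0.75,1,-0.85,-0.4,0,0,0,0.75,1,-0.85,-0.35,0,0,0,0.75,1,-0.9,-0.3,0,0,0,0.75,1,-0.9,-0.3,0,0,0,0.75,1])

```text
t: 0.82
eef_pos: [0.2952, 0.5149, 0.2312]
tool_rot: [0.0, 0.362, 0.932, 0.0]
contact_force: [0.6, 0.7, -0.1]
gripper_width: 1.0
grasp_force: 0.0
```

Emit:
jog_arm(moves=[-0.9,-0.25,0,0,0,0.75,1,-0.9,-0.2,0,0,0,0.75,1,-0.95,-0.15,0,0,0,0.75,1,-0.95,-0.1,0,0,0,0.75,1,-0.95,-0.05,0,0,0,0.75,1,-0.95,0,0,0,0,0.75,1,-0.95,0.05,0,0,0,0.75,1,-0.95,0.1,0,0,0,0.75,1])

```text
t: 1.48
eef_pos: [0.377, 0.3871, 0.2313]
tool_rot: [-0.0, 0.548, 0.836, 0.0]
contact_force: [-0.4, 0.2, -0.9]
gripper_width: 0.998
grasp_force: 0.0
```

Emit:
jog_arm(moves=[-0.95,0.15,0,0,0,0.75,1,-0.9,0.2,0,0,0,0.75,1,-0.9,0.25,0,0,0,0.75,1,-0.9,0.3,0,0,0,0.75,1,-0.85,0.35,0,0,0,0.75,1,-0.85,0.4,0,0,0,0.75,1,-0.85,0.45,0,0,0,0.7,1,-0.8,0.5,0,0,0,0.7,1])

```text
t: 2.15
eef_pos: [0.4606, 0.2617, 0.2313]
tool_rot: [0.0, 0.708, 0.707, -0.0]
contact_force: [0.6, -1.4, 0.3]
gripper_width: 0.999
grasp_force: 0.0
```

```bash
python3 - <<'E'
from h import *
st()
c=read_camera("wrist"); cv2.imwrite("pics/w1.png",c["color"])
print(proj(c,[[.461,.265,.085],[.461,.265,0]]))
E
```

```text
t 2.15 p [0.4606 0.2617 0.2313] q [-0.98  0.25  0.42  1.92 -0.12  0.99 -0.52] w 0.9989324534883293 F [ 0.6 -1.4  0.3] g 0.0
[[ 0.002  1.    -0.   ]
 [ 1.    -0.002 -0.   ]
 [-0.    -0.    -1.   ]]
[[260.11940379 171.88738005]
 [259.92910538 155.97313897]]
```

View pics/w1.png

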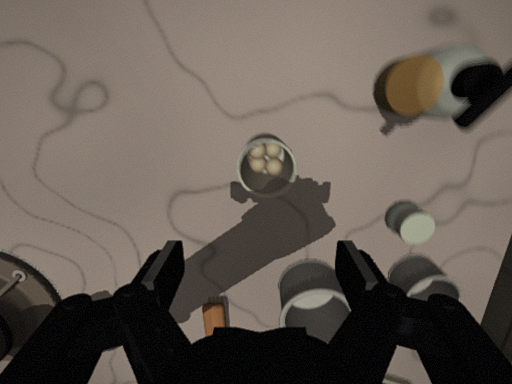

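The wrist view shows the tumbler's rim ellipse centred near (266.5,166), with four soaps inside. The canister is partly behind the fingers at (315,295).

```bash
python3 - <<'E'
from h import *
c=read_camera("wrist"); t=read_camera("top"); s=read_camera("side")
print(onz(c,266.5,166,.085).round(4), onz(t,148.9,214.2,.085).round(4))
print("expect side",proj(s,[[.461,.265,.085]]))
g=cv2.cvtColor(c["color"],cv2.COLOR_BGR2GRAY)
sub=cv2.medianBlur(g[125:205,225:305],3)
h=cv2.HoughCircles(cv2.resize(sub,None,fx=4,fy=4,interpolation=cv2.INTER_CUBIC),cv2.HOUGH_GRADIENT,1,60,param1=80,param2=25,minRadius=95,maxRadius=135)
if h is not None:
  for x in h[0][:4]: print(x/4, onz(c,225+x[0]/4,125+x[1]/4,.085).round(4), x[2]/4*np.linalg.norm(onz(c,1,0,.085)-onz(c,0,0,.085)))
E
```

```text
[0.4709 0.2675 0.085 ] [0.4634 0.2684 0.085 ]
expect side [[192.48177283 147.99103299]]
[37.875 37.875 27.025] [0.4668 0.2712 0.085 ] 0.024914585222975322
```

```bash
python3 - <<'E'
from h import *
c=read_camera("wrist"); t=read_camera("top")
print(c["fx"],c["cx"],c["cy"],ray(c,c["cx"],c["cy"]), proj(c,[[.4606,.2617,.2313],[.427,.2675,.085],[.495,.2675,.085]]))
print(proj(c,[[.533,.041,.08],[.671,.173,.045],[.63,.355,.169],[.383,-.017,.03]]))
a=cv2.resize(c["color"][110:230,200:340],None,fx=4,fy=4,interpolation=cv2.INTER_CUBIC)
b=cv2.resize(t["color"][195:240,125:175],None,fx=5,fy=5,interpolation=cv2.INTER_CUBIC)
a[-225:,-1*0-b.shape[1]:][:]=b
cv2.imwrite("pics/w2.png",a)
E
```

```text
266.28418598955 259.25888944074956 187.79802096899775 (array([0.4593064 , 0.34600979, 0.3741331 ]), array([ 8.03835963e-04, -3.23590701e-01, -9.46196815e-01])) [[261.03627927 242.80998804]
 [230.30948319 170.56137896]
 [290.87206559 170.70680496]]
[[310.76633615 324.51336736]
 [412.3036035  229.59267556]
 [496.85954633  84.13045534]
 [212.85229286 327.20817086]]
```

View pics/w2.png

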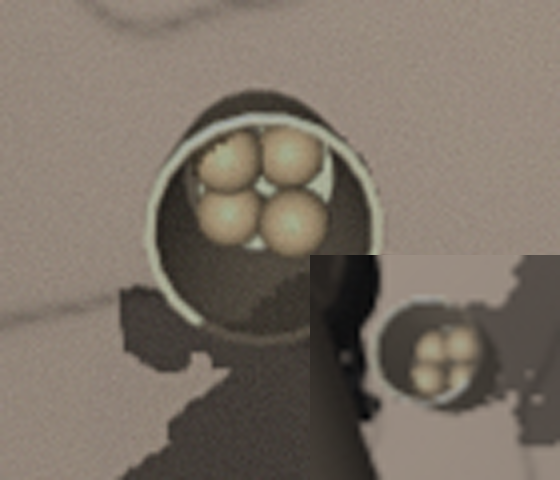

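```bash
python3 - <<'E'
from h import *
s=read_camera("side"); t=read_camera("top"); c=read_camera("wrist")
for x in(.460,.465,.470): print(x,proj(s,[[x,.266,.085]]),proj(t,[[x,.266,.085]]),proj(c,[[x,.266,.085]]))
for n,cam,(x0,y0,x1,y1) in(("s",s,(175,135,215,185)),("t",t,(130,195,172,235))):
    g=cv2.cvtColor(cam["color"],cv2.COLOR_BGR2GRAY)[y0:y1,x0:x1]
    print(n); 
    for r in range(2,g.shape[0]-1,4): print(y0+r,g[r].tolist())
plan([.466,.266,.13],DOWN,1)
E
```

```text
0.46 [[192.10188557 147.92741411]] [[149.64584279 215.29197755]] [[260.5981108  173.25051908]]
0.465 [[193.4377562  147.51906304]] [[149.71529188 213.66060991]] [[265.03720313 173.27729044]]
0.47 [[194.77030329 147.11172792]] [[149.78464054 212.03160123]] [[269.47602921 173.30406019]]
s
137 [97, 93, 84, 86, 85, 88, 112, 108, 113, 185, 181, 181, 178, 175, 174, 173, 172, 175, 176, 173, 172, 171, 174, 169, 175, 173, 175, 171, 175, 172, 168, 174, 175, 172, 165, 171, 167, 174, 171, 163]
141 [178, 170, 175, 173, 172, 174, 171, 172, 169, 170, 175, 171, 172, 170, 174, 176, 175, 175, 178, 179, 182, 173, 176, 176, 172, 175, 172, 173, 175, 175, 173, 173, 172, 167, 173, 170, 173, 171, 173, 170]
145 [173, 174, 170, 170, 171, 171, 173, 173, 174, 178, 186, 153, 80, 90, 97, 110, 106, 115, 107, 109, 111, 109, 110, 103, 103, 102, 146, 191, 168, 172, 173, 173, 172, 171, 172, 176, 171, 177, 174, 175]
149 [170, 173, 177, 175, 172, 175, 174, 175, 177, 204, 75, 84, 93, 100, 97, 103, 111, 111, 106, 115, 108, 109, 107, 111, 110, 108, 109, 95, 123, 168, 165, 155, 155, 149, 152, 152, 157, 152, 155, 159]
153 [1
[... 2807 characters left out ...]
60, 60, 60, 61, 71, 79, 80, 79, 79, 78, 75, 71, 72, 76]
225 [39, 37, 37, 31, 21, 19, 34, 44, 57, 116, 142, 142, 142, 143, 143, 141, 138, 133, 119, 101, 78, 64, 64, 63, 63, 62, 62, 79, 108, 120, 122, 133, 140, 140, 122, 106, 90, 72, 74, 77, 79, 79]
229 [44, 41, 37, 38, 66, 108, 122, 126, 130, 134, 140, 142, 143, 143, 142, 143, 143, 143, 143, 142, 142, 142, 142, 143, 142, 142, 142, 141, 141, 141, 141, 141, 140, 140, 139, 137, 120, 89, 75, 78, 79, 79]
233 [47, 45, 42, 39, 36, 54, 107, 131, 137, 141, 143, 143, 143, 142, 143, 143, 143, 142, 142, 142, 142, 142, 142, 142, 142, 141, 141, 141, 141, 141, 141, 141, 140, 140, 139, 138, 125, 112, 111, 117, 120, 121]
0 [0.09 0.35 5.06] [-0.   -0.    0.07]
```

Emit:
jog_arm(moves=[0.05,0.05,0.8,0,0,0,1,0.05,0.05,0.8,0,0,0,1,0.05,0.05,0.8,0,0,0,1,0.05,0.05,0.8,0,0,0,1,0.05,0.05,0.8,0,0,0,1,0,0.05,0.8,0,0,0,1,0,0,0.6,0,0,0,1,0,0,0,0,0,0,1])

```text
t: 3.27
eef_pos: [0.4638, 0.2681, 0.121]
tool_rot: [-0.0, 0.705, 0.709, -0.002]
contact_force: [-0.3, -0.2, -1.2]
gripper_width: 0.995
grasp_force: 0.0
```

```bash
python3 - <<'E'
from h import *
st()
c=read_camera("wrist"); cv2.imwrite("pics/w3.png",c["color"])
print(proj(c,[[.467,.267,.085],[.433,.267,.085],[.501,.267,.085]]))
E
```

```text
t 3.2667 p [0.4638 0.2681 0.121 ] q [-0.94  0.41  0.37  2.01 -0.21  0.77 -0.44] w 0.9954812643984478 F [-0.3 -0.2 -1.2] g 0.0
[[-0.005  1.    -0.003]
 [ 1.     0.005 -0.003]
 [-0.003 -0.003 -1.   ]]
[[264.50455676 217.50553024]
 [218.45125053 217.19404574]
 [310.57762934 217.81714843]]
```

View pics/w3.png

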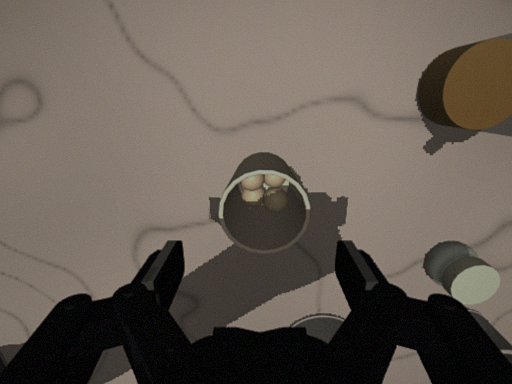

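The rim is at x 219–309, centred at (264.5,211), which matches x = 0.467 between the fingers. I'll go down and grip.

Emit:
jog_arm(moves=[0.05,0.05,0.8,0,0,0,1,0,0.05,0.8,0,0,0,1,0,0.05,0.8,0,0,0,1,0,0,0.8,0,0,0,1,0,0,0.7,0,0,0,1,0,0,0,0,0,0,1,0,0,0,0,0,0,0.5,0,0,0,0,0,0,0.3], grip_force=60)

```text
t: 3.98
eef_pos: [0.4688, 0.2701, 0.0468]
tool_rot: [-0.0, 0.706, 0.708, 0.001]
contact_force: [-4.5, 0.4, 15.0]
gripper_width: 0.775
grasp_force: 62.9
```

Emit:
jog_arm(moves=[0,0,0,0,0,0,0,0,0,0,0,0,0,0,0,0,0,0,0,0,0,0,0,0,0,0,0,0,0,0,-0.1,0,0,0,0,0,0,-0.3,0,0,0,0,0,0,-0.6,0,0,0,0,0,0,-0.6,0,0,0,0])

```text
t: 4.65
eef_pos: [0.4686, 0.2692, 0.0784]
tool_rot: [0.0, 0.706, 0.708, -0.0]
contact_force: [-0.2, 0.5, -1.4]
gripper_width: 0.773
grasp_force: 67.3
```

```bash
python3 - <<'E'
from h import *
st()
E
```

```text
t 4.65 p [0.4686 0.2692 0.0784] q [-0.91  0.48  0.34  2.02 -0.25  0.68 -0.4 ] w 0.7733491084914839 F [-0.2  0.5 -1.4] g 67.33413462527096
[[-0.003  1.    -0.   ]
 [ 1.     0.003 -0.   ]
 [-0.    -0.    -1.   ]]
```

Emit:
jog_arm(moves=[0,0,-0.7,0,0,0,0,0,0,-0.8,0,0,0,0,0,0,-0.8,0,0,0,0,0,0,-0.8,0,0.3,0,0,0,0,-0.8,0,0.6,0,0,0,0,-0.8,0,0.8,0,0,0,0,-0.8,0,1,0,0,0,0,-0.8,0,1,0,0])

```text
t: 5.32
eef_pos: [0.4688, 0.2636, 0.2054]
tool_rot: [-0.092, 0.699, 0.703, 0.093]
contact_force: [-0.0, -0.7, -3.1]
gripper_width: 0.775
grasp_force: 67.3
```

```bash
python3 - <<'E'
from h import *
st()
E
```

```text
t 5.3167 p [0.4688 0.2636 0.2054] q [-0.76  0.24  0.32  2.02 -0.43  0.82 -0.17] w 0.7750340912694941 F [-0.  -0.7 -3.1] g 67.32548658270389
[[-0.005  1.     0.001]
 [ 0.966  0.005  0.26 ]
 [ 0.26   0.002 -0.966]]
```

```bash
cat >> h.py <<'E'
def orient(az,tilt):
    "tool y horizontal; tool z at angle tilt from straight down, leaning toward azimuth az (deg)"
    a,t=np.radians([az,tilt]); z=np.array([np.cos(a)*np.sin(t),np.sin(a)*np.sin(t),-np.cos(t)])
    y=np.array([-np.sin(a),np.cos(a),0]); y*=1 if y[0]>0 else -1
    return R.from_matrix(np.c_[np.cross(y,z),y,z])
E
python3 - <<'E'
from h import *
plan([.555,-.013,.205],orient(-70,50),24)
E
```

```text
0 [-0.56  0.18 -0.15] [-0.06 -0.67 -0.21]
1 [-0.57  0.17 -0.12] [-0.06 -0.67 -0.21]
2 [-0.57  0.16 -0.09] [-0.06 -0.67 -0.21]
3 [-0.58  0.15 -0.07] [-0.06 -0.67 -0.21]
4 [-0.58  0.15 -0.04] [-0.06 -0.67 -0.21]
5 [-0.59  0.14 -0.01] [-0.06 -0.67 -0.21]
6 [-0.59  0.13  0.02] [-0.06 -0.67 -0.21]
7 [-0.59  0.12  0.05] [-0.06 -0.67 -0.21]
8 [-0.59  0.11  0.07] [-0.06 -0.67 -0.21]
9 [-0.59  0.1   0.1 ] [-0.06 -0.67 -0.21]
10 [-0.58  0.09  0.13] [-0.06 -0.67 -0.21]
11 [-0.58  0.08  0.16] [-0.06 -0.67 -0.21]
12 [-0.57  0.08  0.18] [-0.06 -0.67 -0.21]
13 [-0.56  0.07  0.21] [-0.06 -0.67 -0.21]
14 [-0.55  0.06  0.24] [-0.06 -0.67 -0.21]
15 [-0.54  0.05  0.26] [-0.06 -0.67 -0.21]
16 [-0.53  0.04  0.29] [-0.06 -0.67 -0.21]
17 [-0.52  0.03  0.31] [-0.06 -0.67 -0.21]
18 [-0.5   0.02  0.34] [-0.06 -0.67 -0.21]
19 [-0.48  0.01  0.36] [-0.06 -0.67 -0.21]
20 [-0.47  0.    0.38] [-0.06 -0.67 -0.21]
21 [-0.45 -0.    0.4 ] [-0.06 -0.67 -0.21]
22 [-0.43 -0.01  0.42] [-0.06 -0.67 -0.21]
23 [-0.41 -0.02  0.44] [-0.06 -0.67 -0.21]
```

Emit:
jog_arm(moves=[-0.55,0.2,-0.15,-0.06,-0.65,-0.2,0,-0.55,0.15,-0.1,-0.06,-0.65,-0.2,0,-0.55,0.15,-0.1,-0.06,-0.65,-0.2,0,-0.6,0.15,-0.05,-0.06,-0.65,-0.2,0,-0.6,0.15,-0.05,-0.06,-0.65,-0.2,0,-0.6,0.15,0,-0.06,-0.65,-0.2,0,-0.6,0.15,0,-0.06,-0.65,-0.2,0,-0.6,0.1,0.05,-0.06,-0.65,-0.2,0])

```text
t: 5.98
eef_pos: [0.4978, 0.1698, 0.2039]
tool_rot: [0.055, 0.666, 0.743, -0.02]
contact_force: [0.5, -0.3, -2.5]
gripper_width: 0.774
grasp_force: 67.4
```

Emit:
jog_arm(moves=[-0.6,0.1,0.05,-0.06,-0.65,-0.2,0,-0.6,0.1,0.1,-0.06,-0.65,-0.2,0,-0.6,0.1,0.15,-0.06,-0.65,-0.2,0,-0.6,0.1,0.15,-0.06,-0.65,-0.2,0,-0.55,0.1,0.2,-0.06,-0.65,-0.2,0,-0.55,0.05,0.2,-0.06,-0.65,-0.2,0,-0.55,0.05,0.25,-0.06,-0.65,-0.2,0,-0.55,0.05,0.25,-0.06,-0.65,-0.2,0])

```text
t: 6.65
eef_pos: [0.5262, 0.077, 0.2026]
tool_rot: [0.198, 0.609, 0.757, -0.13]
contact_force: [0.0, 0.4, -2.4]
gripper_width: 0.77
grasp_force: 67.4
```

```bash
python3 - <<'E'
from h import *
st()
plan([.555,-.013,.205],orient(-70,50),8)
E
```

```text
t 6.65 p [0.5262 0.077  0.2026] q [-0.97  0.34  0.52  2.    0.37  0.96 -0.49] w 0.7703797072206484 F [ 0.   0.4 -2.4] g 67.432802565163
[[-0.181  0.973  0.141]
 [ 0.87   0.225 -0.438]
 [-0.459  0.044 -0.888]]
0 [-0.53  0.05  0.26] [-0.08 -0.7  -0.22]
1 [-0.52  0.04  0.28] [-0.08 -0.7  -0.22]
2 [-0.5   0.03  0.31] [-0.08 -0.7  -0.22]
3 [-0.49  0.02  0.33] [-0.08 -0.7  -0.22]
4 [-0.47  0.01  0.36] [-0.08 -0.7  -0.22]
5 [-0.45  0.    0.38] [-0.08 -0.7  -0.22]
6 [-0.43 -0.01  0.4 ] [-0.08 -0.7  -0.22]
7 [-0.41 -0.01  0.42] [-0.08 -0.7  -0.22]
```

Emit:
jog_arm(moves=[-0.55,0.05,0.25,-0.08,-0.7,-0.2,0,-0.5,0.05,0.3,-0.08,-0.7,-0.2,0,-0.5,0.05,0.3,-0.08,-0.7,-0.2,0,-0.5,0,0.35,-0.08,-0.7,-0.2,0,-0.45,0,0.35,-0.08,-0.7,-0.2,0,-0.45,0,0.4,-0.08,-0.7,-0.2,0,-0.45,0,0.4,-0.08,-0.7,-0.2,0,-0.4,0,0.4,-0.08,-0.7,-0.2,0])

```text
t: 7.32
eef_pos: [0.5552, -0.0126, 0.2046]
tool_rot: [0.347, 0.524, 0.74, -0.239]
contact_force: [-0.7, -0.0, -2.8]
gripper_width: 0.774
grasp_force: 67.5
```

```bash
python3 - <<'E'
from h import *
st()
c=read_camera("side"); t=read_camera("top")
a=cv2.resize(c["color"][60:280,150:350],None,fx=2,fy=2); b=cv2.resize(t["color"][120:267,140:340],None,fx=2,fy=2)
cv2.imwrite("pics/p1.png",np.hstack([a,cv2.copyMakeBorder(b,0,a.shape[0]-b.shape[0],0,0,0)]))
plan([.557,-.013,.185],orient(-70,97),12)
E
```

```text
t 7.3167 p [ 0.5552 -0.0126  0.2046] q [-1.07  0.49  0.65  2.08  0.75  0.93 -0.67] w 0.774270329904945 F [-0.7 -0.  -2.8] g 67.45199277531356
[[-0.209  0.942  0.263]
 [ 0.609  0.336 -0.718]
 [-0.765  0.01  -0.644]]
0 [0.06 0.01 0.05] [-0.01 -0.98 -0.01]
1 [0.06 0.01 0.05] [-0.01 -0.98 -0.01]
2 [0.06 0.01 0.04] [-0.01 -0.98 -0.01]
3 [0.07 0.01 0.04] [-0.01 -0.98 -0.01]
4 [0.07 0.01 0.04] [-0.01 -0.98 -0.01]
5 [0.07 0.01 0.03] [-0.01 -0.98 -0.01]
6 [0.07 0.01 0.03] [-0.01 -0.98 -0.01]
7 [0.07 0.01 0.02] [-0.01 -0.98 -0.01]
8 [0.08 0.01 0.02] [-0.01 -0.98 -0.01]
9 [0.08 0.01 0.01] [-0.01 -0.98 -0.01]
10 [0.08 0.01 0.01] [-0.01 -0.98 -0.01]
11 [0.08 0.01 0.  ] [-0.01 -0.98 -0.01]
```

View pics/p1.png

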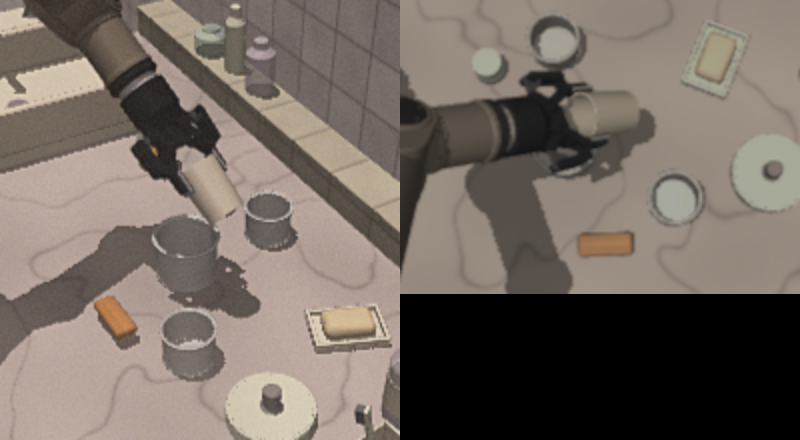

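The crop shows the tumbler tilted over the big canister, with the arm clear of the jar and pump. I'll tilt slowly and pour.

Emit:
jog_arm(moves=[0.1,0,0.05,0,-0.75,0,0,0.1,0,0.05,0,-0.75,0,0,0.1,0,0.05,0,-0.75,0,0,0.1,0,0.05,0,-0.75,0,0,0.1,0,0.05,0,-0.75,0,0,0.1,0,0.05,0,-0.7,0,0,0.1,0,0.05,0,-0.7,0,0,0.1,0,0,0,-0.7,0,0])

```text
t: 8.08
eef_pos: [0.5547, -0.0091, 0.186]
tool_rot: [0.489, 0.465, 0.655, -0.34]
contact_force: [-0.2, 0.0, -1.8]
gripper_width: 0.774
grasp_force: 67.5
```

Emit:
jog_arm(moves=[0.1,0,0,0,-0.7,0,0,0.1,0,0,0,-0.7,0,0,0.1,0,0,0,-0.7,0,0,0.1,0,0,0,-0.7,0,0,0.1,0,0,0,-0.7,0,0,0.1,0,0,0,-0.7,0,0,0.1,0,0,0,-0.7,0,0,0,0,0,0,-0.7,0,0])

```text
t: 8.75
eef_pos: [0.5543, -0.0068, 0.171]
tool_rot: [0.607, 0.39, 0.548, -0.423]
contact_force: [0.2, -0.7, -2.3]
gripper_width: 0.773
grasp_force: 67.6
```

Emit:
jog_arm(moves=[0,0,0,0,0,0,0,0,0,0,0,0,0,0,0,0,0,0,0,0,0,0,0,0,0,0,0,0,0,0,0,0,0,0,0,0,0,0,0,0,0,0,0,0,0,0,0,0,0,0,0,0,0,0,0,0])

```text
t: 9.42
eef_pos: [0.5534, -0.0088, 0.1724]
tool_rot: [0.607, 0.389, 0.547, -0.425]
contact_force: [-0.1, 0.2, -2.8]
gripper_width: 0.774
grasp_force: 67.6
```

```bash
python3 - <<'E'
from h import *
st()
c=read_camera("side"); t=read_camera("wrist")
a=cv2.resize(c["color"][90:260,170:340],None,fx=2.3,fy=2.3); b=cv2.resize(t["color"],(400,300))
cv2.imwrite("pics/p2.png",np.hstack([a,cv2.copyMakeBorder(b,0,a.shape[0]-b.shape[0],0,0,0)]))
E
```

```text
t 9.4167 p [ 0.5534 -0.0088  0.1724] q [-1.25  1.17  0.71  2.04  0.9   1.17 -1.17] w 0.7742641839973378 F [-0.1  0.2 -2.8] g 67.62213363312185
[[ 0.04   0.942  0.333]
 [-0.09   0.335 -0.938]
 [-0.995  0.008  0.098]]
```

View pics/p2.png

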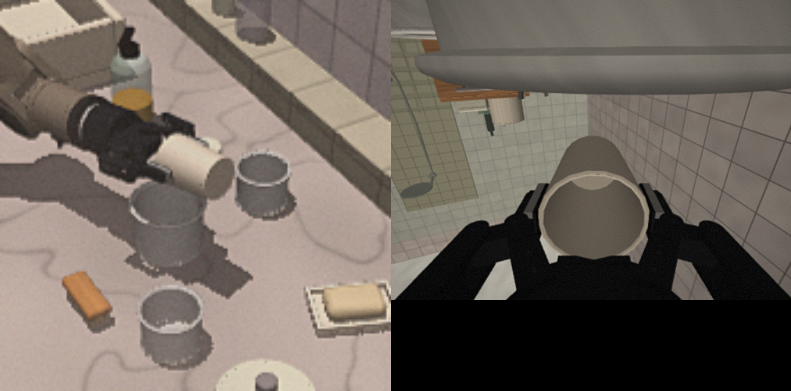

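The side view shows the tumbler tipped over the canister, and no soap is on the counter. The wrist view at (590,215) shows an empty tumbler interior. I'll back off while still tilted and check the canister.

Emit:
jog_arm(moves=[-0.8,0,-0.1,0,0,0,0,-0.8,0.1,-0.4,0,0,0,0,-0.5,0.3,-0.8,0,0,0,0,-0.2,0.3,-0.8,0,0,0,0,0,0.3,-0.9,0,0,0,0,0,0.3,-0.9,0,0,0,0,0,0.3,-0.9,0,0,0,0,0,0.3,-0.9,0,0,0,0])

```text
t: 10.18
eef_pos: [0.5491, 0.1158, 0.207]
tool_rot: [0.607, 0.389, 0.547, -0.425]
contact_force: [0.5, 0.1, -2.0]
gripper_width: 0.771
grasp_force: 67.6
```

```bash
python3 - <<'E'
from h import *
st()
t=read_camera("top")
cv2.imwrite("pics/p3.png",cv2.resize(t["color"][110:270,130:350],None,fx=3,fy=3,interpolation=cv2.INTER_CUBIC))
plan([.468,.268,.12],DOWN,24)
E
```

```text
t 10.1833 p [0.5491 0.1158 0.207 ] q [-1.36  1.1   0.69  1.87  0.8   1.39 -0.98] w 0.7714985353736825 F [ 0.5  0.1 -2. ] g 67.62232184701134
[[ 0.039  0.942  0.333]
 [-0.09   0.335 -0.938]
 [-0.995  0.007  0.098]]
0 [ 0.14 -0.06 -0.36] [0.18 0.98 0.15]
1 [ 0.17 -0.06 -0.35] [0.18 0.98 0.15]
2 [ 0.19 -0.07 -0.34] [0.18 0.98 0.15]
3 [ 0.21 -0.08 -0.32] [0.18 0.98 0.15]
4 [ 0.23 -0.08 -0.31] [0.18 0.98 0.15]
5 [ 0.25 -0.09 -0.29] [0.18 0.98 0.15]
6 [ 0.27 -0.09 -0.27] [0.18 0.98 0.15]
7 [ 0.29 -0.1  -0.25] [0.18 0.98 0.15]
8 [ 0.3  -0.11 -0.23] [0.18 0.98 0.15]
9 [ 0.32 -0.11 -0.21] [0.18 0.98 0.15]
10 [ 0.33 -0.12 -0.18] [0.18 0.98 0.15]
11 [ 0.34 -0.12 -0.16] [0.18 0.98 0.15]
12 [ 0.35 -0.13 -0.13] [0.18 0.98 0.15]
13 [ 0.35 -0.14 -0.11] [0.18 0.98 0.15]
14 [ 0.36 -0.14 -0.08] [0.18 0.98 0.15]
15 [ 0.36 -0.14 -0.05] [0.18 0.98 0.15]
16 [ 0.36 -0.15 -0.03] [0.18 0.98 0.15]
17 [ 0.36 -0.15 -0.  ] [0.18 0.98 0.15]
18 [ 0.36 -0.16  0.03] [0.18 0.98 0.15]
19 [ 0.36 -0.16  0.05] [0.18 0.98 0.15]
20 [ 0.35 -0.16  0.08] [0.18 0.98 0.15]
21 [ 0.34 -0.17  0.1 ] [0.18 0.98 0.15]
22 [ 0.33 -0.17  0.13] [0.18 0.98 0.15]
23 [ 0.32 -0.17  0.15] [0.18 0.98 0.15]
```

View pics/p3.png

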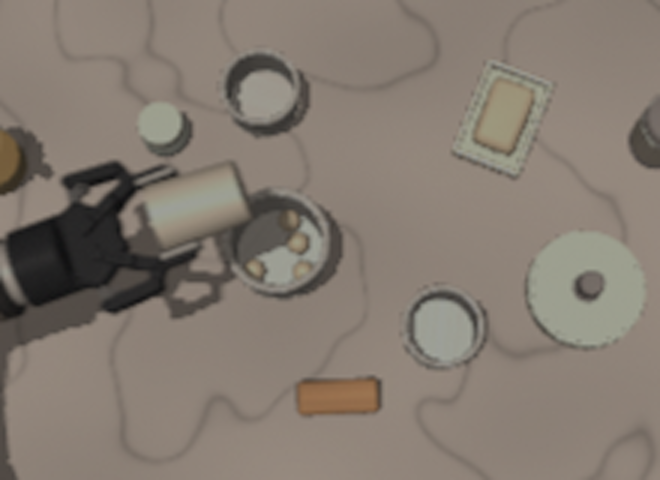

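All four soaps lie in the canister, at crop (289,219), (299,243), (257,269) and (303,270). I'll bring the tumbler back upright to its old place.

Emit:
jog_arm(moves=[0.15,-0.05,-0.35,0.18,1,0.15,0,0.15,-0.05,-0.35,0.18,1,0.15,0,0.2,-0.05,-0.35,0.18,1,0.15,0,0.2,-0.1,-0.3,0.18,1,0.15,0,0.25,-0.1,-0.3,0.18,1,0.15,0,0.25,-0.1,-0.3,0.18,1,0.15,0,0.25,-0.1,-0.25,0.18,1,0.15,0,0.3,-0.1,-0.25,0.18,1,0.15,0])

```text
t: 10.9
eef_pos: [0.5217, 0.1634, 0.1787]
tool_rot: [0.429, 0.544, 0.655, -0.302]
contact_force: [-0.2, -1.1, -2.9]
gripper_width: 0.77
grasp_force: 67.5
```

Emit:
jog_arm(moves=[0.3,-0.1,-0.25,0.18,1,0.15,0,0.3,-0.1,-0.2,0.18,1,0.15,0,0.35,-0.1,-0.2,0.18,1,0.15,0,0.35,-0.1,-0.15,0.18,1,0.15,0,0.35,-0.15,-0.15,0.18,1,0.15,0,0.35,-0.15,-0.1,0.18,1,0.15,0,0.35,-0.15,-0.1,0.18,1,0.15,0,0.35,-0.15,-0.05,0.18,1,0.15,0])

```text
t: 11.57
eef_pos: [0.4945, 0.2133, 0.1516]
tool_rot: [0.216, 0.653, 0.709, -0.155]
contact_force: [-0.3, -0.6, -2.5]
gripper_width: 0.771
grasp_force: 67.5
```

```bash
python3 - <<'E'
from h import *
st()
plan([.468,.268,.11],DOWN,8)
E
```

```text
t 11.5667 p [0.4945 0.2133 0.1516] q [-1.15  0.54  0.48  1.88  0.26  1.06 -0.78] w 0.7708143441555281 F [-0.3 -0.6 -2.5] g 67.48188153578667
[[-0.053  0.993  0.104]
 [ 0.859  0.098 -0.502]
 [-0.509  0.063 -0.858]]
0 [ 0.43 -0.15  0.03] [0.16 0.95 0.14]
1 [ 0.43 -0.15  0.06] [0.16 0.95 0.14]
2 [ 0.42 -0.15  0.09] [0.16 0.95 0.14]
3 [ 0.41 -0.16  0.12] [0.16 0.95 0.14]
4 [ 0.4  -0.16  0.15] [0.16 0.95 0.14]
5 [ 0.39 -0.16  0.18] [0.16 0.95 0.14]
6 [ 0.38 -0.16  0.21] [0.16 0.95 0.14]
7 [ 0.36 -0.16  0.23] [0.16 0.95 0.14]
```

Emit:
jog_arm(moves=[0.45,-0.15,0.05,0.16,0.95,0.15,0,0.45,-0.15,0.05,0.16,0.95,0.15,0,0.4,-0.15,0.1,0.16,0.95,0.15,0,0.4,-0.15,0.1,0.16,0.95,0.15,0,0.4,-0.15,0.15,0.16,0.95,0.15,0,0.4,-0.15,0.2,0.16,0.95,0.15,0,0.4,-0.15,0.2,0.16,0.95,0.15,0,0.35,-0.15,0.25,0.16,0.95,0.15,0])

```text
t: 12.23
eef_pos: [0.4692, 0.2678, 0.1093]
tool_rot: [0.0, 0.709, 0.705, -0.001]
contact_force: [-0.3, -0.2, -2.0]
gripper_width: 0.771
grasp_force: 67.4
```

```bash
python3 - <<'E'
from h import *
st()
plan([.468,.268,.052],DOWN,1)
E
```

```text
t 12.2333 p [0.4692 0.2678 0.1093] q [-0.86  0.42  0.28  2.   -0.17  0.74 -0.48] w 0.770991887702415 F [-0.3 -0.2 -2. ] g 67.44142419513082
[[ 0.005  1.    -0.001]
 [ 1.    -0.005 -0.002]
 [-0.002 -0.001 -1.   ]]
0 [ 0.01 -0.06  2.87] [-0.01  0.03 -0.07]
```

Emit:
jog_arm(moves=[0,0,0.5,0,0,0,0,0,0,0.7,0,0,0,0,0,0,0.7,0,0,0,0,0,0,0.6,0,0,0,0,0,0,0.4,0,0,0,0,0,0,0.1,0,0,0,0,0,0,0,0,0,0,0,0,0,0,0,0,0,0])

```text
t: 12.9
eef_pos: [0.47, 0.2687, 0.0498]
tool_rot: [0.001, 0.708, 0.706, -0.001]
contact_force: [1.5, -0.4, -2.1]
gripper_width: 0.775
grasp_force: 67.4
```

Emit:
jog_arm(moves=[0,0,0.05,0,0,0,0,0,0,0.05,0,0,0,0,0,0,0.05,0,0,0,0,0,0,0.05,0,0,0,0,0,0,0,0,0,0,0,0,0,0,0,0,0,0,0,0,0,0,0,0,0,0,0,0,0,0,0,0])

```text
t: 13.57
eef_pos: [0.4702, 0.269, 0.047]
tool_rot: [0.001, 0.708, 0.706, -0.0]
contact_force: [-2.9, -0.8, 10.1]
gripper_width: 0.771
grasp_force: 68.3
```

```bash
python3 - <<'E'
from h import *
st()
E
```

```text
t 13.5667 p [0.4702 0.269  0.047 ] q [-0.83  0.52  0.24  2.03 -0.21  0.61 -0.45] w 0.7712226283476 F [-2.9 -0.8 10.1] g 68.2913572259713
[[ 0.003  1.     0.001]
 [ 1.    -0.003 -0.002]
 [-0.002  0.001 -1.   ]]
```

Emit:
jog_arm(moves=[0,0,-0.05,0,0,0,0,0,0,0,0,0,0,1,0,0,0,0,0,0,1,0,0,0,0,0,0,1,0,0,0,0,0,0,1,0,0,-0.3,0,0,0,1,0,0,-0.5,0,0,0,1,0,0,-0.8,0,0,0,1])

```text
t: 14.23
eef_pos: [0.4691, 0.2682, 0.0786]
tool_rot: [0.001, 0.708, 0.706, -0.002]
contact_force: [-0.4, 0.5, -0.3]
gripper_width: 0.997
grasp_force: 0.0
```

Emit:
jog_arm(moves=[0,0,-0.8,0,0,0,1,0,0,-1,0,0,0,1,0,0,-1,0,0,0,1,0,0,-1,0,0,0,1,0,0,-1,0,0,0,1,0,0,-1,0,0,0,1,0,0,-1,0,0,0,1,-0.5,0,0,0,0,0,1])

```text
t: 14.9
eef_pos: [0.4716, 0.2621, 0.2195]
tool_rot: [0.001, 0.707, 0.707, 0.003]
contact_force: [0.5, 0.4, -0.3]
gripper_width: 0.998
grasp_force: 0.0
```

```bash
python3 - <<'E'
from h import *
st()
t=read_camera("top"); s=read_camera("side")
# tumbler upright? side-view silhouette column centres at rim / foot
print(proj(s,[[.47,.269,.085],[.47,.269,0]]),proj(t,[[.47,.269,.085]]))
g=cv2.cvtColor(s["color"],cv2.COLOR_BGR2GRAY)
for r in range(141,176,3): print(r,g[r,178:212].tolist())
# knob & lid in top view
c=t["color"]; hsv=cv2.cvtColor(c,cv2.COLOR_BGR2HSV)
x0,y0=295,175; sub=c[y0:240,x0:358].astype(int)
m=((sub[...,1]>sub[...,2]+2)&(sub[...,1]>110)).astype(np.uint8)
n,l,stt,ce=cv2.connectedComponentsWithStats(m); i=1+np.argmax(stt[1:,4])
cs,_=cv2.findContours((l==i).astype(np.uint8),0,1); (u,v),r=cv2.minEnclosingCircle(max(cs,key=len)); print("lid",u+x0,v+y0,r,onz(t,u+x0,v+y0,.024))
x,y,w,h=stt[i][:4]; print(x+x0,y+y0,w,h)
plan([.495,-.275,.2],DOWN,32)
E
```

```text
t 14.9 p [0.4716 0.2621 0.2195] q [-0.89  0.27  0.32  1.92 -0.1   0.97 -0.52] w 0.9982688552916646 F [ 0.5  0.4 -0.3] g 0.0
[[ 0.001  1.     0.006]
 [ 1.    -0.001  0.003]
 [ 0.003  0.006 -1.   ]]
[[194.43109153 146.67836188]
 [196.69698693 166.07696962]] [[148.80039968 212.03347885]]
141 [170, 173, 174, 176, 169, 177, 172, 168, 172, 174, 174, 175, 178, 174, 169, 178, 175, 179, 174, 178, 179, 174, 174, 174, 173, 173, 172, 170, 172, 171, 173, 170, 170, 170]
144 [169, 174, 173, 173, 170, 174, 176, 175, 184, 184, 173, 139, 91, 99, 100, 106, 105, 107, 101, 100, 99, 105, 124, 183, 184, 174, 172, 177, 171, 175, 174, 172, 174, 173]
147 [173, 172, 170, 170, 172, 172, 182, 131, 70, 91, 100, 106, 105, 109, 103, 110, 111, 108, 114, 114, 112, 112, 107, 102, 115, 198, 175, 176, 175, 173, 173, 169, 171, 169]
150 [176, 178, 177, 172, 173, 171, 128, 202, 97, 87, 89, 99, 107, 105, 107, 109, 111, 113, 109, 109, 112, 113, 120, 100, 97, 77, 161, 158, 154, 162, 165, 167, 163, 167]
153 [172, 176, 171, 172, 170, 172, 182, 104, 84, 90, 94, 141, 167, 173, 171, 110, 114, 117, 109, 98, 101, 96, 102, 94, 88, 81
[... 1792 characters left out ...]
 [-0.83  0.04  0.03] [ 0.  0. -0.]
14 [-0.83  0.04  0.03] [ 0.  0. -0.]
15 [-0.83  0.04  0.03] [ 0.  0. -0.]
16 [-0.83  0.04  0.03] [ 0.  0. -0.]
17 [-0.83  0.04  0.03] [ 0.  0. -0.]
18 [-0.83  0.04  0.03] [ 0.  0. -0.]
19 [-0.83  0.04  0.03] [ 0.  0. -0.]
20 [-0.83  0.04  0.03] [ 0.  0. -0.]
21 [-0.83  0.04  0.03] [ 0.  0. -0.]
22 [-0.83  0.04  0.03] [ 0.  0. -0.]
23 [-0.83  0.04  0.03] [ 0.  0. -0.]
24 [-0.83  0.04  0.03] [ 0.  0. -0.]
25 [-0.83  0.04  0.03] [ 0.  0. -0.]
26 [-0.83  0.04  0.03] [ 0.  0. -0.]
27 [-0.83  0.04  0.03] [ 0.  0. -0.]
28 [-0.83  0.04  0.03] [ 0.  0. -0.]
29 [-0.83  0.04  0.03] [ 0.  0. -0.]
30 [-0.83  0.04  0.03] [ 0.  0. -0.]
31 [-0.83  0.04  0.03] [ 0.  0. -0.]
```

Side rows 144–171 show the same tumbler silhouette as at the start, so it is standing upright. Next I'll hover over the canister to measure its rim with the wrist camera.

Emit:
jog_arm(moves=[-0.8,0.25,0,0,0,0,1,-0.9,0.3,0,0,0,0,1,-0.9,0.3,0,0,0,0,1,-0.9,0.3,0,0,0,0,0.7,-0.9,0.3,0,0,0,0,0.7,-0.9,0.3,0,0,0,0,0.7,-0.9,0.3,0,0,0,0,0.7,-0.9,0.3,0,0,0,0,0.7])

```text
t: 15.67
eef_pos: [0.5157, 0.1158, 0.2142]
tool_rot: [0.001, 0.708, 0.706, -0.002]
contact_force: [0.3, 0.9, -0.0]
gripper_width: 0.701
grasp_force: 0.0
```

Emit:
jog_arm(moves=[-0.9,0.3,0,0,0,0,0.7,-0.9,0.3,0,0,0,0,0.7,-0.9,0.3,0,0,0,0,0.7,-0.9,0.3,0,0,0,0,0.7,0,0,0,0,0,0,0.7,0,0,0,0,0,0,0.7,0,0,0,0,0,0,0.7,0,0,0,0,0,0,0.7])

```text
t: 16.33
eef_pos: [0.5395, 0.046, 0.2149]
tool_rot: [0.001, 0.708, 0.706, -0.001]
contact_force: [-0.4, -0.5, -0.3]
gripper_width: 0.702
grasp_force: 0.0
```

```bash
cat >> h.py <<'E'
from scipy.optimize import least_squares
def circ(c,guess,r,z,band=.012,vmax=245):
    "Canny edges -> rays onto plane z -> robust circle of known radius r"
    e=cv2.Canny(cv2.GaussianBlur(cv2.cvtColor(c["color"],cv2.COLOR_BGR2GRAY),(3,3),0),40,100)
    v,u=np.nonzero(e); k=v<vmax; P=np.array([onz(c,a,b,z)[:2] for a,b in zip(u[k],v[k])])
    g=np.array(guess,float)
    for b in(band,band*.6,.004,.003):
        d=np.abs(np.hypot(*(P-g).T)-r)<b
        s=least_squares(lambda x:np.hypot(P[d,0]-x[0],P[d,1]-x[1])-r,g,loss="soft_l1",f_scale=.0007); g=s.x
    return g.round(4),int(d.sum()),round(float(np.median(np.abs(s.fun)))*1000,2)
E
python3 - <<'E'
from h import *
st(); c=read_camera("wrist"); cv2.imwrite("pics/w4.png",c["color"])
for g in((.541,.046),(.546,.05),(.536,.042)): print(circ(c,g,.055,.077), circ(c,g,.047,.077))
E
```

```text
t 16.3333 p [0.5395 0.046  0.2149] q [-0.55  0.29  0.43  1.92 -0.14  0.97 -0.06] w 0.7015279889622659 F [-0.4 -0.5 -0.3] g 0.0
[[ 0.002  1.    -0.001]
 [ 1.    -0.002 -0.003]
 [-0.003 -0.001 -1.   ]]
(array([0.5427, 0.0435]), 351, 1.49) (array([0.5423, 0.0468]), 337, 0.51)
(array([0.5428, 0.0437]), 347, 1.44) (array([0.5424, 0.047 ]), 361, 0.56)
(array([0.5426, 0.0435]), 352, 1.47) (array([0.5423, 0.0467]), 334, 0.54)
```

View pics/w4.png

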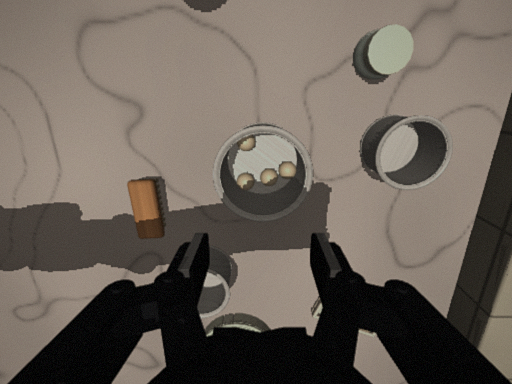

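The wrist view shows the canister rim centred near (263,172) with the four soaps inside. The inner-circle fit puts it at about (0.542, 0.047). I'll now move over the lid to the same camera-to-target distance, so any camera bias cancels.

Emit:
jog_arm(moves=[-0.9,-0.1,0,0,0,0,0.7,-0.9,-0.1,0,0,0,0,0.7,-0.9,-0.1,0,0,0,0,0.7,-0.9,-0.1,0,0,0,0,0.7,-0.9,-0.1,0,0,0,0,0.7,-0.9,-0.1,0,0,0,0,0.7,-0.9,-0.1,0,0,0,0,0.7,-0.9,-0.1,0,0,0,0,0.7])

```text
t: 17.05
eef_pos: [0.5235, -0.0988, 0.2158]
tool_rot: [0.001, 0.708, 0.707, -0.001]
contact_force: [-0.5, -0.1, -0.5]
gripper_width: 0.695
grasp_force: 0.0
```

Emit:
jog_arm(moves=[-0.9,-0.1,0,0,0,0,0.7,-0.9,-0.1,0,0,0,0,0.7,-0.9,-0.1,0,0,0,0,0.7,-0.9,-0.1,0,0,0,0,0.7,-0.9,-0.1,0,0,0,0,0.7,-0.9,-0.1,0.2,0,0,0,0.7,-0.9,-0.1,0.4,0,0,0,0.7,-0.9,-0.1,0.6,0,0,0,0.7])

```text
t: 17.72
eef_pos: [0.508, -0.2431, 0.1928]
tool_rot: [0.002, 0.708, 0.707, -0.0]
contact_force: [0.3, 0.3, -0.0]
gripper_width: 0.698
grasp_force: 0.0
```

Emit:
jog_arm(moves=[-0.9,-0.1,0.6,0,0,0,0.7,-0.8,-0.1,0.6,0,0,0,0.7,0,0,0.3,0,0,0,0.7,0,0,0,0,0,0,0.7,0,0,0,0,0,0,0.7,0,0,0,0,0,0,0.7,0,0,0,0,0,0,0.7,0,0,0,0,0,0,0.7])

```text
t: 18.38
eef_pos: [0.5037, -0.2764, 0.163]
tool_rot: [0.002, 0.708, 0.706, -0.001]
contact_force: [0.8, 0.3, 0.1]
gripper_width: 0.702
grasp_force: 0.0
```

```bash
python3 - <<'E'
from h import *
st(); c=read_camera("wrist"); cv2.imwrite("pics/w5.png",c["color"])
for g in((.501,-.275),(.505,-.272),(.497,-.279)): print(circ(c,g,.0625,.024))
b=c["color"].astype(int); m=((b[...,1]>b[...,2]+1)&(b[...,1]>110)).astype(np.uint8)
u,v=proj(c,[[.501,-.275,.024]])[0]; print(u,v)
n,l,s,ce=cv2.connectedComponentsWithStats(m); i=l[int(v),int(u)+25]; print(s[i],ce[i])
# can rim check, old picture uses same pose routine
for r in range(100,240,10): print(r,[int(x) for x in cv2.cvtColor(c["color"],cv2.COLOR_BGR2GRAY)[r,190:340:5]])
E
```

```text
t 18.3833 p [ 0.5037 -0.2764  0.163 ] q [-0.01  0.42  0.52  1.9  -0.26  0.89  0.64] w 0.7022583738308902 F [0.8 0.3 0.1] g 0.0
[[ 0.002  1.     0.002]
 [ 1.    -0.002 -0.003]
 [-0.003  0.002 -1.   ]]
(array([ 0.4997, -0.2792]), 494, 0.91)
(array([ 0.4997, -0.2792]), 494, 0.91)
(array([ 0.4997, -0.2792]), 494, 0.91)
257.0862378017317 175.04106409352028
[ 216  121   96   71 3606] [269.91375485 150.1636162 ]
100 [136, 114, 127, 139, 146, 148, 147, 145, 142, 144, 148, 145, 148, 143, 145, 147, 148, 150, 151, 144, 147, 150, 149, 150, 150, 148, 146, 147, 148, 149]
110 [128, 117, 133, 141, 146, 148, 148, 149, 148, 147, 148, 151, 148, 148, 150, 148, 144, 146, 150, 149, 149, 149, 147, 149, 145, 147, 150, 147, 154, 151]
120 [102, 119, 132, 141, 144, 148, 147, 144, 144, 145, 153, 103, 87, 76, 83, 93, 148, 150, 151, 148, 146, 149, 149, 148, 152, 151, 148, 152, 150, 150]
130 [69, 64, 55, 142, 147, 146, 150, 123, 185, 167, 180, 181, 182, 180, 182, 182, 180, 181, 181, 167, 147, 148, 148, 151, 150, 152, 150, 152, 152, 153]
140 [66, 68, 56, 67, 67, 89, 182, 184, 180, 184, 183, 179, 181, 182, 181, 181,
[... 585 characters left out ...]
, 185, 184, 181, 178, 181, 151, 149, 157, 154, 152]
190 [71, 67, 69, 93, 90, 91, 92, 91, 90, 94, 94, 45, 56, 55, 47, 52, 92, 90, 90, 90, 93, 90, 89, 85, 164, 162, 71, 70, 106, 156]
200 [65, 68, 73, 68, 86, 89, 93, 88, 91, 87, 87, 90, 74, 42, 61, 86, 89, 89, 93, 88, 86, 89, 87, 88, 70, 73, 68, 67, 66, 58]
210 [151, 150, 153, 75, 71, 91, 89, 91, 89, 90, 89, 90, 89, 91, 91, 90, 90, 92, 93, 85, 93, 94, 65, 61, 61, 61, 70, 72, 74, 75]
220 [147, 150, 148, 151, 150, 149, 135, 75, 88, 90, 91, 87, 87, 87, 90, 88, 89, 92, 90, 86, 69, 73, 73, 70, 70, 71, 76, 73, 71, 77]
230 [144, 151, 152, 148, 153, 149, 153, 154, 152, 158, 77, 74, 69, 76, 72, 71, 73, 75, 73, 69, 73, 73, 69, 73, 74, 74, 74, 74, 70, 72]
```

```bash
python3 - <<'E'
from h import *
c=read_camera("wrist"); o=get_obs()
M=cv2.Rodrigues(np.array(c["rvec"]))[0]; 
c4=dict(c); c4["color"]=cv2.imread("pics/w4.png"); c4["tvec"]=np.array(c["tvec"])-M@(np.array([.5395,.046,.2149])-np.array(o["eef_pos"]))
def radial(c,g,z,r0,r1,sgn,angs):
    "strongest grey step (sgn +1 rising / -1 falling / 0 either, going outward) on each spoke -> free circle fit"
    im=cv2.GaussianBlur(cv2.cvtColor(c["color"],cv2.COLOR_BGR2GRAY),(3,3),0).astype(np.float32); pts=[]
    for a in np.radians(angs):
        rr=np.arange(r0,r1,.0005); P=np.c_[g[0]+rr*np.cos(a),g[1]+rr*np.sin(a),0*rr+z]
        uv=proj(c,P).astype(np.float32); f=cv2.remap(im,uv[:,:1],uv[:,1:],1)[:,0]; d=np.gradient(f); s=d*sgn if sgn else abs(d)
        k=np.argmax(s); 
        if s[k]>3: pts.append(P[k,:2])
    P=np.array(pts); f=lambda x:np.hypot(P[:,0]-x[0],P[:,1]-x[1])-x[2]
    s=least_squares(f,[*g,(r0+r1)/2],loss="soft_l1",f_scale=.0007); return s.x.round(4),len(P),round(float(np.median(abs(s.fun)))*1000,2)
A=range(0,360,5)
for z in(.076,.08):
    print("can outer",z,radial(c4,(.5425,.046),z,.048,.064,0,A)); print("can inner",z,radial(c4,(.5425,.046),z,.042,.052,0,A))
print("can inner edge bright->dark inward",radial(c4,(.5425,.046),.08,.042,.052,1,A))
for z in(.022,.024): print("lid",radial(c,(.500,-.278),z,.055,.070,0,A),radial(c,(.500,-.278),z,.055,.070,-1,range(0,181,5)))
print("knob",radial(c,(.500,-.278),.057,.008,.02,0,A))
print("hold knob", onz(c,256,184,.056))
E
```

```text
can outer 0.076 (array([0.5429, 0.0452, 0.0526]), 59, 2.62)
can inner 0.076 (array([0.5426, 0.046 , 0.0466]), 72, 0.31)
can outer 0.08 (array([0.5432, 0.0472, 0.0525]), 55, 1.23)
can inner 0.08 (array([0.5425, 0.0471, 0.046 ]), 72, 0.38)
can inner edge bright->dark inward (array([0.5428, 0.0479, 0.0465]), 72, 0.27)
lid (array([ 0.4994, -0.2811,  0.0629]), 58, 0.56) (array([ 0.4997, -0.2799,  0.0621]), 36, 0.25)
lid (array([ 0.4995, -0.2803,  0.0622]), 60, 0.55) (array([ 0.4997, -0.2792,  0.0615]), 37, 0.17)
knob (array([ 0.5002, -0.2761,  0.0152]), 72, 1.21)
hold knob [ 0.49996308 -0.27499397  0.056     ]
```

Emit:
jog_arm(moves=[-0.1,-0.2,0.6,0,0,0,0.7,0,0,0.9,0,0,0,0.7,0,0,0.9,0,0,0,0.7,0,0,0.9,0,0,0,0.7,0,0,0.9,0,0,0,0.7,0,0,0.9,0,0,0,0.7,0,0,0.9,0,0,0,0.7,0,0,0.55,0,0,0,0.6], grip_force=25)

```text
t: 19.15
eef_pos: [0.4986, -0.2789, 0.0298]
tool_rot: [0.0, 0.708, 0.706, -0.001]
contact_force: [0.0, -0.0, 0.5]
gripper_width: 0.605
grasp_force: 0.0
```

Emit:
jog_arm(moves=[0,0,0.1,0,0,0,0.6,0,0,0,0,0,0,0.5,0,0,0,0,0,0,0.45,0,0,0,0,0,0,0.4,0,0,0,0,0,0,0.35,0,0,0,0,0,0,0,0,0,0,0,0,0,0,0,0,0,0,0,0,0])

```text
t: 19.82
eef_pos: [0.4998, -0.2798, 0.0304]
tool_rot: [0.002, 0.708, 0.706, -0.001]
contact_force: [-0.8, 0.4, 6.6]
gripper_width: 0.286
grasp_force: 24.4
```

```bash
python3 - <<'E'
from h import *
st()
E
```

```text
t 19.8167 p [ 0.4998 -0.2798  0.0304] q [ 0.09  0.61  0.41  1.97 -0.39  0.63  0.75] w 0.28600759252813 F [-0.8  0.4  6.6] g 24.386081993579865
[[ 0.003  1.     0.002]
 [ 1.    -0.003 -0.003]
 [-0.003  0.002 -1.   ]]
```

Emit:
jog_arm(moves=[0,0,0,0,0,0,0,0,0,0,0,0,0,0,0,0,-0.2,0,0,0,0,0,0,-0.5,0,0,0,0,0,0,-0.8,0,0,0,0,0,0,-0.9,0,0,0,0,0,0,-0.9,0,0,0,0,0,0,-0.9,0,0,0,0], grip_force=80)

```text
t: 20.48
eef_pos: [0.4986, -0.2792, 0.1146]
tool_rot: [0.001, 0.708, 0.706, -0.001]
contact_force: [-0.2, 0.2, -1.2]
gripper_width: 0.268
grasp_force: 78.5
```

Emit:
jog_arm(moves=[0,0,-0.9,0,0,0,0,0,0,-0.9,0,0,0,0,0,0,-0.6,0,0,0,0,0,0,-0.3,0,0,0,0,0,0,0,0,0,0,0,0,0,0,0,0,0,0,0,0,0,0,0,0,0,0,0,0,0,0,0,0])

```text
t: 21.15
eef_pos: [0.4983, -0.2787, 0.1663]
tool_rot: [0.0, 0.708, 0.706, -0.001]
contact_force: [0.0, 0.2, -1.5]
gripper_width: 0.27
grasp_force: 78.5
```

```bash
cat >> h.py <<'E'
def radial(c,g,z,r0,r1,sgn,angs):
    "strongest grey step (sgn +1 rising / -1 falling / 0 either, going outward) on each spoke -> free circle fit"
    im=cv2.GaussianBlur(cv2.cvtColor(c["color"],cv2.COLOR_BGR2GRAY),(3,3),0).astype(np.float32); pts=[]
    for a in np.radians(angs):
        rr=np.arange(r0,r1,.0005); P=np.c_[g[0]+rr*np.cos(a),g[1]+rr*np.sin(a),0*rr+z]
        uv=proj(c,P).astype(np.float32); f=cv2.remap(im,uv[:,:1],uv[:,1:],1)[:,0]; d=np.gradient(f); s=d*sgn if sgn else abs(d)
        k=np.argmax(s)
        if s[k]>3: pts.append(P[k,:2])
    P=np.array(pts); f=lambda x:np.hypot(P[:,0]-x[0],P[:,1]-x[1])-x[2]
    s=least_squares(f,[*g,(r0+r1)/2],loss="soft_l1",f_scale=.0007); return s.x.round(4),len(P),round(float(np.median(abs(s.fun)))*1000,2)
E
python3 - <<'E'
from h import *
o=st(); c=read_camera("wrist"); cv2.imwrite("pics/w6.png",c["color"])
p=o["eef_pos"]; z=p[2]-.030+.024
for g in((p[0],p[1]),(p[0]+.003,p[1]-.003)):
  print(radial(c,g,z,.055,.070,0,range(-10,191,4)),radial(c,g,z,.055,.070,-1,range(10,171,4)))
print("proj edge",proj(c,[[p[0],p[1]+.0625,z],[p[0]-.0625,p[1],z],[p[0]+.0625,p[1],z]]))
g=cv2.cvtColor(c["color"],cv2.COLOR_BGR2GRAY)
for r in range(150,300,15): print(r,g[r,140:380:6].tolist())
E
```

```text
t 21.15 p [ 0.4983 -0.2787  0.1663] q [-0.01  0.42  0.53  1.9  -0.26  0.89  0.64] w 0.2695002742120337 F [ 0.   0.2 -1.5] g 78.46428036689758
[[ 0.003  1.    -0.002]
 [ 1.    -0.003 -0.002]
 [-0.002 -0.002 -1.   ]]
(array([ 0.4978, -0.2777,  0.0617]), 51, 0.43) (array([ 0.4975, -0.2778,  0.0615]), 35, 0.28)
(array([ 0.4978, -0.2782,  0.0619]), 51, 0.45) (array([ 0.4975, -0.2776,  0.0615]), 35, 0.42)
proj edge [[260.06019613 136.42993545]
 [161.07226977 236.50131604]
 [359.38909118 236.31223417]]
150 [75, 65, 64, 69, 73, 70, 67, 73, 70, 70, 69, 119, 183, 182, 185, 184, 182, 181, 181, 184, 183, 185, 182, 183, 184, 178, 184, 181, 184, 120, 157, 152, 152, 153, 155, 155, 158, 153, 155, 160]
165 [67, 67, 69, 67, 71, 70, 68, 65, 92, 90, 188, 183, 183, 183, 183, 180, 182, 183, 184, 183, 185, 183, 182, 183, 185, 180, 184, 183, 185, 184, 180, 181, 145, 151, 156, 159, 158, 158, 151, 130]
180 [146, 145, 147, 120, 71, 71, 93, 93, 87, 93, 93, 92, 95, 92, 181, 178, 179, 183, 182, 180, 184, 184, 184, 183, 182, 186, 180, 185, 183, 181, 183, 183, 180, 185, 146, 146, 131, 152, 160, 159]
195 [146, 147, 
[... 490 characters left out ...]
 186, 182, 184, 185, 181, 182, 181, 155, 156, 65]
240 [150, 153, 150, 150, 88, 91, 88, 92, 92, 91, 89, 91, 88, 1, 7, 35, 7, 32, 28, 37, 38, 33, 31, 29, 31, 41, 1, 37, 93, 91, 91, 87, 84, 91, 90, 91, 119, 156, 51, 65]
255 [151, 150, 150, 146, 153, 91, 87, 89, 90, 90, 92, 92, 0, 7, 45, 41, 1, 47, 52, 55, 55, 54, 53, 51, 2, 40, 40, 5, 46, 92, 91, 89, 93, 90, 91, 81, 155, 154, 154, 120]
270 [151, 149, 150, 151, 151, 155, 91, 88, 93, 90, 95, 14, 0, 1, 7, 38, 6, 53, 54, 58, 53, 48, 53, 50, 5, 25, 8, 1, 4, 5, 91, 89, 90, 96, 127, 158, 153, 155, 154, 150]
285 [150, 78, 13, 10, 18, 6, 4, 9, 6, 0, 12, 15, 8, 4, 8, 7, 5, 88, 66, 53, 52, 51, 89, 91, 3, 4, 3, 7, 9, 5, 12, 11, 18, 8, 0, 7, 3, 11, 10, 134]
```

Emit:
jog_arm(moves=[0.5,0.1,0,0,0,0,0,0.8,0.1,0,0,0,0,0,0.8,0.1,0,0,0,0,0,0.8,0.1,0,0,0,0,0,0.8,0.1,0,0,0,0,0,0.8,0.1,0,0,0,0,0,0.8,0.1,0,0,0,0,0,0.8,0.1,0,0,0,0,0])

```text
t: 21.87
eef_pos: [0.5153, -0.1555, 0.1666]
tool_rot: [0.001, 0.708, 0.706, -0.001]
contact_force: [-0.2, -0.6, -2.7]
gripper_width: 0.266
grasp_force: 78.5
```

Emit:
jog_arm(moves=[0.8,0.1,0,0,0,0,0,0.8,0.1,0,0,0,0,0,0.8,0.1,0,0,0,0,0,0.8,0.1,0,0,0,0,0,0.8,0.1,0,0,0,0,0,0.8,0.1,0,0,0,0,0,0.8,0.1,0,0,0,0,0,0.8,0.1,0,0,0,0,0])

```text
t: 22.53
eef_pos: [0.5315, -0.0276, 0.1663]
tool_rot: [0.001, 0.708, 0.706, -0.001]
contact_force: [0.2, -0.1, -1.6]
gripper_width: 0.266
grasp_force: 78.5
```

Emit:
jog_arm(moves=[0.8,0.1,0,0,0,0,0,0.8,0.1,0,0,0,0,0,0.8,0.1,0,0,0,0,0,0.6,0.1,0,0,0,0,0,0.4,0.1,0,0,0,0,0,0.2,0.1,0,0,0,0,0,0,0,0,0,0,0,0,0,0,0,0,0,0,0])

```text
t: 23.2
eef_pos: [0.544, 0.042, 0.1663]
tool_rot: [0.001, 0.708, 0.706, -0.001]
contact_force: [-0.5, -0.7, -2.1]
gripper_width: 0.268
grasp_force: 78.5
```

```bash
python3 - <<'E'
from h import *
st()
plan([.5428,.047,.105],DOWN,1)
E
```

```text
t 23.2 p [0.544  0.042  0.1663] q [-0.56  0.36  0.46  1.95 -0.2   0.87 -0.  ] w 0.26809043586016745 F [-0.5 -0.7 -2.1] g 78.4729814529419
[[ 0.004  1.     0.   ]
 [ 1.    -0.004 -0.004]
 [-0.004  0.    -1.   ]]
0 [ 0.26 -0.06  3.06] [ 0.    0.05 -0.05]
```

Emit:
jog_arm(moves=[0.1,0,0.3,0,0,0,0,0.15,-0.05,0.5,0,0,0,0,0,0,0.6,0,0,0,0,0,0,0.6,0,0,0,0,0,0,0.5,0,0,0,0,0,0,0.3,0,0,0,0,0,0,0.1,0,0,0,0,0,0,0,0,0,0,0])

```text
t: 23.87
eef_pos: [0.5427, 0.0473, 0.1076]
tool_rot: [0.001, 0.708, 0.706, -0.002]
contact_force: [-0.4, 0.9, -2.5]
gripper_width: 0.27
grasp_force: 78.5
```

```bash
python3 - <<'E'
from h import *
P=[]
for i in range(6):
    o=get_obs(); P.append(o["eef_pos"]); s=read_camera("side" if i%2 else "top")
    if i==4: t=s
    if i==5: sd=s
print(np.mean(P,0).round(4),np.std(P,0).round(4)); st()
cv2.imwrite("pics/s6.png",sd["color"]); cv2.imwrite("pics/t6.png",t["color"])
# side view: horizontal extents of lid plate band versus canister body
p=np.mean(P,0)
for nm,q in(("lid l/r ctr",[p[0],p[1],p[2]-.006]),("can",[.5426,.047,.04])): print(nm,proj(sd,[q]),proj(t,[q]))
g=cv2.cvtColor(sd["color"],cv2.COLOR_BGR2GRAY)
for r in range(160,212,4): print(r,g[r,218:272,].tolist())
E
```

```text
[0.5433 0.0475 0.1085] [0.0003 0.0001 0.0005]
t 24.1667 p [0.5435 0.0477 0.1089] q [-0.53  0.45  0.42  2.   -0.26  0.75  0.03] w 0.2661350990969481 F [-0.4  0.4 -1.1] g 78.48923563957214
[[ 0.003  1.     0.001]
 [ 1.    -0.003 -0.003]
 [-0.003  0.001 -1.   ]]
lid l/r ctr [[242.76007143 170.67976485]] [[221.45932626 187.0852184 ]]
can [[243.03411338 185.88130669]] [[222.9272919  191.30320119]]
160 [172, 173, 173, 173, 173, 177, 171, 172, 174, 183, 144, 80, 31, 39, 44, 44, 43, 49, 42, 46, 37, 30, 75, 219, 202, 206, 47, 22, 37, 45, 69, 38, 68, 195, 150, 151, 124, 123, 104, 109, 100, 105, 101, 103, 99, 90, 123, 128, 136, 173, 161, 165, 161, 158]
164 [174, 170, 172, 172, 170, 172, 166, 170, 173, 179, 196, 208, 211, 218, 178, 138, 111, 30, 46, 36, 49, 83, 54, 78, 72, 68, 74, 72, 51, 35, 82, 46, 68, 219, 207, 207, 205, 213, 190, 196, 148, 104, 100, 106, 95, 87, 90, 75, 75, 81, 178, 170, 161, 155]
168 [168, 174, 171, 167, 168, 172, 190, 204, 204, 203, 203, 199, 202, 201, 202, 210, 170, 36, 32, 39, 45, 82, 65, 51, 77, 75, 73, 70, 49, 26, 64, 98, 105, 101, 101, 99, 100, 105, 99, 99, 98, 102, 1
[... 1916 characters left out ...]
6, 157, 158, 163, 165, 82, 94, 98, 100, 100, 100, 107, 108, 108, 107, 103, 109, 109, 104, 101, 104, 101, 104, 101, 100, 98, 100, 99, 97, 96, 92, 93, 89, 73, 78, 81, 85, 80, 85, 86, 86, 82, 86, 87, 83, 86, 86, 88]
204 [159, 161, 160, 157, 158, 164, 158, 157, 160, 154, 165, 161, 163, 170, 78, 89, 90, 100, 111, 106, 110, 111, 110, 107, 107, 107, 104, 111, 109, 110, 108, 105, 99, 86, 82, 88, 84, 82, 81, 79, 86, 85, 79, 75, 84, 76, 83, 86, 85, 86, 86, 81, 85, 84]
208 [159, 161, 161, 161, 159, 158, 158, 164, 157, 156, 165, 159, 157, 164, 154, 155, 159, 84, 94, 92, 95, 90, 92, 86, 96, 86, 89, 86, 91, 85, 85, 87, 84, 82, 87, 84, 85, 86, 87, 84, 83, 83, 75, 79, 80, 83, 81, 88, 88, 83, 78, 82, 83, 87]
```

Emit:
jog_arm(moves=[0,0,0.1,0,0,0,0,0,0,0.1,0,0,0,0,0,0,0.1,0,0,0,0,0,0,0.1,0,0,0,0,0,0,0.05,0,0,0,0,0,0,0,0,0,0,0,0,0,0,0,0,0,0,0,0,0,0,0,0,0])

```text
t: 24.83
eef_pos: [0.543, 0.0472, 0.0993]
tool_rot: [0.001, 0.708, 0.706, -0.001]
contact_force: [-0.0, -0.8, -2.9]
gripper_width: 0.269
grasp_force: 78.5
```

Emit:
jog_arm(moves=[0,0,0.05,0,0,0,0,0,0,0.05,0,0,0,0,0,0,0.05,0,0,0,0,0,0,0,0,0,0,0,0,0,0,0,0,0,0,0,0,0,0,0,0,0,0,0,0,0,0,0,0,0,0,0,0,0,0,0])

```text
t: 25.5
eef_pos: [0.5435, 0.0475, 0.0969]
tool_rot: [0.001, 0.708, 0.706, -0.001]
contact_force: [-0.4, -1.2, 5.0]
gripper_width: 0.269
grasp_force: 79.2
```

```bash
python3 - <<'E'
from h import *
st()
E
```

```text
t 25.5 p [0.5435 0.0475 0.0969] q [-0.52  0.46  0.41  2.   -0.27  0.73  0.04] w 0.2687130521277083 F [-0.4 -1.2  5. ] g 79.16884660720825
[[ 0.003  1.     0.001]
 [ 1.    -0.003 -0.003]
 [-0.003  0.001 -1.   ]]
```

Emit:
jog_arm(moves=[0,0,0.05,0,0,0,0,0,0,0.05,0,0,0,0,0,0,0.05,0,0,0,0,0,0,0,0,0,0,0,0,0,0,0,0,0,0,0,0,0,0,0,0,0,0,0,0,0,0,0,0,0,0,0,0,0,0,0])

```text
t: 26.17
eef_pos: [0.5431, 0.0473, 0.0932]
tool_rot: [0.001, 0.708, 0.706, -0.001]
contact_force: [1.2, -1.5, -0.8]
gripper_width: 0.265
grasp_force: 78.3
```

Emit:
jog_arm(moves=[0,0,0.05,0,0,0,0,0,0,0.05,0,0,0,0,0,0,0.05,0,0,0,0,0,0,0,0,0,0,0,0,0,0,0,0,0,0,0,0,0,0,0,0,0,0,0,0,0,0,0,0,0,0,0,0,0,0,0])

```text
t: 26.83
eef_pos: [0.5425, 0.0479, 0.0906]
tool_rot: [0.001, 0.708, 0.706, -0.001]
contact_force: [-3.9, -0.8, 5.1]
gripper_width: 0.262
grasp_force: 79.9
```

It snapped (the force fell to -0.8 N) and is now bottoming out. I'll press more firmly.

Emit:
jog_arm(moves=[0,0,0.05,0,0,0,0,0,0,0.05,0,0,0,0,0,0,0,0,0,0,0,0,0,0,0,0,0,0,0,0,0,0,0,0,0,0,0,0,0,0,0,0,0,0,0,0,0,0,0,0,0,0,0,0,0,0])

```text
t: 27.5
eef_pos: [0.5426, 0.0479, 0.0905]
tool_rot: [0.0, 0.708, 0.706, -0.001]
contact_force: [-10.8, -0.8, 25.7]
gripper_width: 0.269
grasp_force: 82.3
```

Emit:
jog_arm(moves=[0,0,0.05,0,0,0,0,0,0,0,0,0,0,0,0,0,0,0,0,0,0,0,0,0,0,0,0,0,0,0,0,0,0,0,0,0,0,0,0,0,0,0,0,0,0,0,0,0,0,0,0,0,0,0,0,0])

```text
t: 28.17
eef_pos: [0.5426, 0.0479, 0.0904]
tool_rot: [-0.0, 0.708, 0.706, -0.0]
contact_force: [-15.0, -1.3, 36.6]
gripper_width: 0.264
grasp_force: 83.3
```

```bash
python3 - <<'E'
from h import *
st(); s=read_camera("side"); c=read_camera("top")
g=cv2.cvtColor(s["color"],cv2.COLOR_BGR2GRAY)
for r in(145,150,156,162): print(r,g[r,178:212].tolist())
E
```

```text
t 28.1667 p [0.5426 0.0479 0.0904] q [-0.52  0.47  0.4   2.01 -0.28  0.71  0.05] w 0.26377268113039354 F [-15.   -1.3  36.6] g 83.32457542419434
[[ 0.004  1.    -0.001]
 [ 1.    -0.004 -0.   ]
 [-0.    -0.001 -1.   ]]
145 [179, 179, 180, 182, 175, 178, 183, 187, 187, 131, 90, 96, 108, 107, 114, 111, 112, 115, 117, 108, 106, 108, 103, 105, 199, 180, 176, 177, 178, 177, 176, 179, 177, 179]
150 [179, 182, 180, 178, 182, 179, 133, 210, 105, 87, 99, 100, 107, 112, 113, 111, 115, 113, 116, 112, 111, 115, 126, 167, 142, 80, 165, 158, 162, 165, 168, 173, 166, 164]
156 [178, 175, 177, 177, 179, 176, 183, 186, 90, 106, 106, 107, 107, 114, 111, 117, 110, 116, 112, 109, 113, 107, 104, 104, 96, 83, 164, 182, 176, 173, 173, 176, 178, 177]
162 [173, 174, 168, 165, 157, 156, 171, 174, 182, 91, 102, 114, 109, 115, 113, 114, 116, 117, 111, 114, 112, 111, 109, 99, 103, 90, 122, 186, 178, 171, 178, 174, 174, 172]
```

Emit:
jog_arm(moves=[0,0,-0.04,0,0,0,0,0,0,0,0,0,0,0,0,0,0,0,0,0,0,0,0,0,0,0,0,0,0,0,0,0,0,0,0,0,0,0,0,0,0,0,0,0,0,0,0,0,0,0,0,0,0,0,0,0])

```text
t: 28.93
eef_pos: [0.5426, 0.0479, 0.0904]
tool_rot: [0.0, 0.708, 0.706, -0.001]
contact_force: [-11.6, -1.8, 28.1]
gripper_width: 0.267
grasp_force: 81.5
```

```bash
python3 - <<'E'
from h import *
o=st()
if 12<o["contact_force"][2]<35 and .088<o["eef_pos"][2]<.0925: print(hand_in())
E
```

```text
t 28.9333 p [0.5426 0.0479 0.0904] q [-0.52  0.47  0.4   2.01 -0.28  0.71  0.05] w 0.26652050441942476 F [-11.6  -1.8  28.1] g 81.49877786636353
[[ 0.003  1.    -0.001]
 [ 1.    -0.003 -0.001]
 [-0.001 -0.001 -1.   ]]
the job is handed in; nothing more can be done
None
```

I handed the job in at about 29 s, with no score returned: all four soaps are in the canister, the empty tumbler is upright and let go, and the lid has snapped home with the hand still pressing on it at about 28 N.

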